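# Open the altar lantern whose cap may be threaded either way

## Robot

A 6-joint arm with a two-finger parallel gripper is mounted at the origin on the work surface. World frame = base frame: x ahead of the robot, y to its left, z up, the work surface at z = 0. Lengths are in m, angles in rad, forces in N, time in s.
With the tool pointing down it reaches from about 0.3 to 0.75 m from the base axis. Payload 8.5 kg.
Tool frame: the origin (TCP) lies between the finger pads; the fingertips stand 19 mm ahead of it and the grasp point (between the pads) is the TCP; z points along the fingers, y is the line along which they close (so a half turn about z gives the same grasp; the last joint's range is limited). The gripper opens to 88 mm and grips with 3 to 60 N. Pads are 18 mm wide; open, the fingers measure 123 mm over their backs; the gripper's body (75 mm by 187 mm) begins 45 mm behind the grasp point.
Start: joints at [-1.539, 0.381, 1.297, -0, 1.464, -0.215], TCP at [0.134, -0.533, 0.258] pointing down, gripper open.
Joint ranges: [-3.11, 3.11], [-0.89, 2.33], [0.22, 2.48], [-1.42, 4.56], [0.17, 2.85], [-2.88, 2.88]. Speed limits (rad/s): [2.39, 2.39, 3.14, 3.14, 3.14, 3.14].

## Interface

Orientations are given as [roll, pitch, yaw] about the fixed x, y, z axes, in that order (R = Rz(yaw) Ry(pitch) Rx(roll)).
In Python, from rig import readout, get_image, sign_off gives the robot as it stands. The module is installed in compiled form; this text tells all that it offers.
- The arm moves only by the tool drive_tool, never from a script. Its argument "plan" is a list of rows, each an object of numbers: "x", "y", "z": the shift along the tool's x, y, z in units of 30 mm (1.0 is 30 mm); "spin": the turn about the tool's z in units of 8 degrees (1.0 is 8 degrees); "claw": the opening, from 0 (shut) to 1 (fully open). In form: [{"x": .., "y": .., "z": .., "spin": .., "claw": ..}, ...]. A call has 1 to 12 rows; each row shifts and turns the commanded pose from where the row before left it, along the tool's axes as they then stand; what a row does not reach is not made up. A row lasts 1/10 s, in which the tool goes at most 50 mm and 8.59 degrees, less where a joint would pass 70% of its speed; a pose out of reach is approached as far as the arm can. A call is refused whole if a number of a shift passes 1 or a number of a turn 1, either way. A call with a gripper value outside its range is refused whole. The fingers move at their own pace and stop on an object; "newtons" is the grip in N (left out, the last holds). Time passes only in rows, so rows that do not move let the fingers close. It gives the time, the measured TCP pose, the force, the opening and the grip force at its end, in the units of the state.
- readout.sense(): the state, without advancing time (a new reading comes with each control period).
- get_image(name): name is "scene" or "top" or "wrist"; returns a dict with "image" (420x560x3 uint8, blue, green, red), "fx", "fy", "cx", "cy" (pixels), "distortion" ([k1, k2, p1, p2, k3] as OpenCV has them; the pictures are not rectified), "world_to_cam" (4x4, takes a point from world to camera coordinates). Camera axes: x right, y down, z forward; pixel columns grow to the right and rows downward; lengths in m; the calibration is good to about 2 mm. A picture is of the moment at which its call begins. There is no depth.
- sign_off(): hands the job in; it is judged then, once.
The state is a dict: "time": time; "joints": joint angles; "joint_vel": joint speeds; "joint_torque": joint torques, N m; "tcp_pos": TCP position; "orientation": TCP orientation; "contact_force": force on the tool from outside, world axes, zero at the start; "moment": the same for the moment, N m; "gripper_width": finger opening in m; "grip_force": force on a finger pad.
Only numpy, scipy, OpenCV 4.12 (cv2) and the standard library are available. Lean on these libraries where they do the work, as an engineer would, in place of code of your own. Each camera call takes 0.05 s, during which the arm holds its last target. There are 200 camera calls.

## Task

The bulb has failed in one of the two altar lanterns, the one with the spare bulb laid in front of it (on the robot's side). See that the brass toggle switch is off before touching that lantern's cap; then unscrew the cap - its thread may be right-handed or left-handed, so find by trying which way it loosens - lift it straight off and keep holding it upright in the gripper, at least 6 cm above its seat, when you finish, so that the bulb can be changed. Leave the other lantern's cap and everything else on the shelf as they are.

Things in the scene. Friction and masses are not known exactly. Their poses are not given: they have to be found in the camera images.
- shelf: Black lacquered pine shelf board lying on the table, 540 (x) x 1160 (y) x 18 mm thick; origin at the centre of its underside. Fixed. Everything stands on its top, 18 mm above the table. Its x axis points away from the robot, turned by up to about 6 degrees.
- lantern: The lantern to open (spare bulb 105 to 125 mm in front of it): hexagonal altar lantern fixed to the shelf, bronze base 112 mm across, paper panes, bronze roof 140 mm across (152 with its upturned hooks). Origin at the centre of its underside, z up. The roof's flat top, 62 mm wide, lies 150 mm above the origin and carries the cap; the roof slopes down from it.
- lantern_seat (a point): Centre of the flat roof top of the lantern to open; the seated cap's origin lies here within 2 mm. Under the cap, a 14 mm high neck with three short coarse thread flights holds the cap's three lugs. The thread is right-handed in some starts (loosens counter-clockwise from above, yaw growing), left-handed in others; nothing visible shows which.
- cap: Brass screw cap of the lantern to open, 80 to 155 g. Origin at the centre of its underside, z up its axis; at the start its x axis is within 2 degrees of the lantern's. Upwards: fluted upright drum 48 mm in diameter, 36 mm high (grip here at any yaw; solid from 16 mm up, hollow below), lotus collar 35 mm wide up to 45 mm, jewel 26 mm wide tapering up to 71 mm.
- cap_grip (a point): Point on the cap's axis 27 mm above its underside: the height to grip its drum. Turned the tight way the cap stops within about 5 degrees. Turned the loose way it goes easily with no rise needed, lifts free from 35 degrees on (a sixth of a turn is best) and stops at about 73 degrees. Before 35 degrees it cannot be pulled off.
- twin: The other lantern of the pair, alike in every way, fixed to the shelf 360 to 500 mm to the side, with no bulb in front of it. Not to be opened. Origin as for the lantern.
- twin_cap: The other lantern's cap, alike; leave it alone. Origin at the centre of its underside.
- switch: Cherrywood switch box with a brass plate, 84 (x) x 56 (y) x 31.5 mm high, fixed to the shelf near the middle of its front; origin at the centre of its underside. The toggle swings along the box's x axis, which points away from the robot within about 20 degrees.
- toggle (a joint): Angle of the brass toggle lever on the switch box, rad: +0.42 is ON, leaning along the box's +x (away from the robot); -0.42 is OFF, leaning along -x (towards the robot). It snaps past upright (0) to rest at either end; under 1 N at the tip throws it. Its pivot is 31.5 mm straight above the box's origin; the lever is 8 mm thick with a 13 mm ball end.
- toggle_tip (a point): Centre of the ball at the end of the toggle lever, 31 mm from the pivot.
- spare_bulb: Spare candle bulb lying in a shallow open carton 52 (x) x 86 (y) x 14 mm (bulb up to 36 mm high), in front of the lantern to open, long side across. Loose; leave alone. Origin at the centre of its underside.
- censer: Squat bronze censer on three legs, lion handles on its two sides, 112 mm wide (150 over the lions), 78 mm high, loose, behind the switch. Leave alone. Origin at the centre of its underside.
- figure: Gilt resin seated figure on a lotus base 104 mm wide, 172 mm high (188 with its halo), loose, at the middle of the back. Leave alone. Origin at the centre of its underside.
- vase_left: White porcelain vase 72 mm wide, 136 mm high, loose, at the robot's left. Leave alone. Origin at the centre of its underside.
- vase_right: Its pair, at the robot's right. Leave alone. Origin at the centre of its underside.
- stick_box: Cherrywood incense-stick box with a sliding lid, 205 (x) x 52 x 42 mm, loose, at the left. Leave alone. Origin at the centre of its underside.
- bell: Brass bowl bell 80 mm wide on a round dark-red stand 84 mm wide, 70 mm high together, loose, at the right. Leave alone. Origin at the centre of its underside.
- rice_cup: Brass footed rice-offering cup, 58 mm wide, 63 mm high, loose, at the back. Leave alone. Origin at the centre of its underside.
Mind the look-alikes: they are no part of the job. Leave any black or blue look-alike of the cap alone.

How it is judged:
On the way:
1. with the switch off, the cap is turned loose, by 30 degrees or more, while still sitting on its neck (value of joint toggle below -0.2 rad and angle between the x axis of cap and the x axis of lantern, either way round above 0.52 rad and distance between cap and lantern_seat below 0.01 m), for 0.05 s.
At the end, for the whole second after the job is handed in: The switch is off (toggle below -0.2 rad); the cap is held between the fingers (over 2 N), at rest (under 0.05 m/s), upright within 0.3 rad, its underside more than 50 mm above its seat, and not resting on either lantern (z of cap in the frame of lantern_seat above 0.05 m and angle between cap's own z axis and vertical below 0.3 rad and contact force between the fingers and cap above 2 N and contact force between cap and lantern below 0.1 N and contact force between cap and twin below 0.1 N and linear speed of cap below 0.05 m/s and value of joint toggle below -0.2 rad); the arm keeps its last pose, push and grip.
It fails at once if the fingers touch the lantern's cap while the switch is on (contact force between the fingers and cap above 1 N and value of joint toggle above 0 rad).
It fails at once if the other lantern's cap is gripped, turned or shifted (distance of twin_cap from where it was at the start of the episode above 0.008 m or contact force between the fingers and twin_cap above 3 N or angle between the x axis of twin_cap and the x axis of twin, either way round above 0.35 rad).
It fails at once if another thing on the shelf is shifted by more than 20 mm or tipped (distance of any of spare_bulb, censer, figure, vase_left, vase_right, stick_box, bell, rice_cup from where it was at the start of the episode above 0.02 m or angle between any of spare_bulb, censer, figure, vase_left, vase_right, stick_box, bell, rice_cup's own z axis and vertical above 0.3 rad).
It also fails if it takes over 64 s, if anything falls off the work surface, if the arm or the gripper's body presses on something with over 40 N, if the wrist force passes 120 N, or if a joint passes its speed limit or range.

## Working session

There is one attempt and no reset: what is moved stays moved. The work goes in short steps, Python scripts to look and compute and a tool call to move; the robot and the scene stay as the last step left them, time stands still between calls to the robot, and variables do not carry over. Pictures are saved under pics/ and viewed, at most 10 in all, crops included, and the job is handed in when it is done.

Besides the shell and the picture viewer there is one more tool, called after "Emit:" as name([rows], argument=value, ...), one row to a line, values as JSON. drive_tool: Moves the arm, as the interface text tells. Its arguments: {"type":"object","properties":{"plan":{"type":"array","items":{"type":"object","properties":{"x":{"type":"number"},"y":{"type":"number"},"z":{"type":"number"},"spin":{"type":"number"},"claw":{"type":"number"}}}},"newtons":{"type":"number"}},"required":["plan"]}

```bash
mkdir -p pics; cat > h.py <<'E'
import numpy as np, cv2
from rig import readout, get_image, sign_off
def grab(n,f):
    d=get_image(n); cv2.imwrite('pics/%s.png'%f,d['image']); np.save('pics/%s.npy'%f,d,allow_pickle=True); return d
def load(f): return np.load('pics/%s.npy'%f,allow_pickle=True).item()
def ray(d,u,v):
    K=np.array([[d['fx'],0,d['cx']],[0,d['fy'],d['cy']],[0,0,1]])
    p=cv2.undistortPoints(np.array([[[u,v]]],float),K,np.array(d['distortion'],float))[0,0]
    T=np.array(d['world_to_cam']); R=T[:3,:3]
    w=R.T@np.array([p[0],p[1],1]); return -R.T@T[:3,3], w/np.linalg.norm(w)
def onz(d,u,v,z):
    o,w=ray(d,u,v); return o+w*(z-o[2])/w[2]
def tri(*obs):
    A=np.zeros((3,3));b=np.zeros(3)
    rs=[ray(*o) for o in obs]
    for o,w in rs:
        P=np.eye(3)-np.outer(w,w);A+=P;b+=P@o
    x=np.linalg.solve(A,b); return x,[np.linalg.norm((np.eye(3)-np.outer(w,w))@(x-o)) for o,w in rs]
def proj(d,p):
    K=np.array([[d['fx'],0,d['cx']],[0,d['fy'],d['cy']],[0,0,1]]);T=np.array(d['world_to_cam'])
    return cv2.projectPoints(np.array([p],float),cv2.Rodrigues(T[:3,:3])[0],T[:3,3],K,np.array(d['distortion'],float))[0].ravel()
E
python3 -c "
from h import *
for n in ('scene','top'):
    d=grab(n,n+'0'); print(n,-np.array(d['world_to_cam'])[:3,:3].T@np.array(d['world_to_cam'])[:3,3])
print(readout.sense())"
```

```text
scene [ 1.22900662 -0.40052089  0.80673111]
top [0.35219764 0.02001593 1.55808595]
{'time': 0.1, 'joints': array([-1.53931800e+00,  3.81117095e-01,  1.29812735e+00, -9.88705933e-06,
        1.46361397e+00, -2.15287950e-01]), 'joint_vel': array([-0.00109051, -0.00125293, -0.0029223 ,  0.00013847, -0.00039659,
        0.00077764]), 'joint_torque': array([ 4.39257346e-03, -4.38651109e+01, -2.24909896e+01,  7.15109892e-02,
        3.42294329e-02, -7.99252803e-05]), 'tcp_pos': array([ 0.13434301, -0.53311275,  0.25722513]), 'orientation': array([-3.14035402e+00, -2.60799632e-04,  2.46767175e-01]), 'contact_force': array([ 0.67397251,  0.60176914, -0.12961902]), 'moment': array([-0.00482983, -0.0396788 , -0.01304797]), 'grip_force': 0.0, 'gripper_width': 0.08835324581392565}
```

View pics/scene0.png

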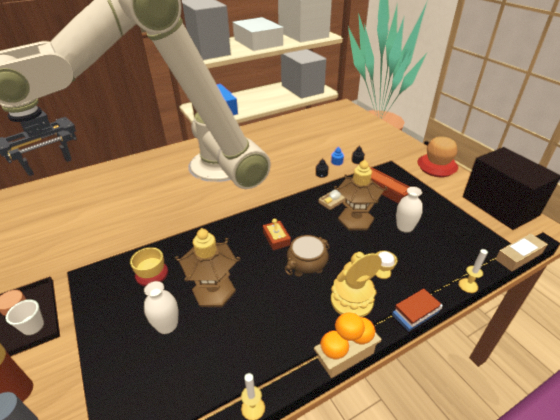

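View pics/top0.png

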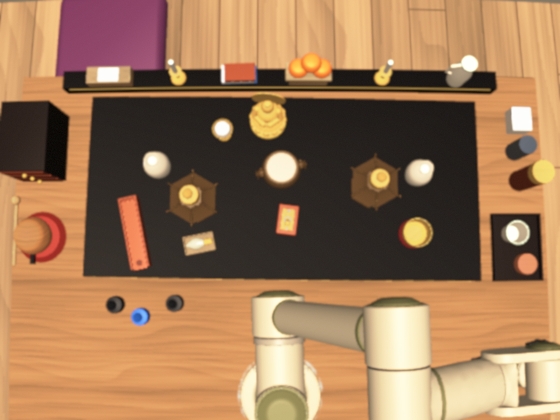

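The top view shows the target lantern at about (190,197), with the bulb box at (199,243) in front of it. The twin is at (376,182) and the switch at (287,220). In the scene view the target cap is at (362,175) and the switch at (277,233). I'll zoom in on the caps and the switch.

```bash
python3 -c "
from h import *
t=load('top0')['image'];s=load('scene0')['image']
c=lambda im,u,v,r=25:cv2.resize(im[v-r:v+r,u-r:u+r],(400,300) if 0 else (300,300),interpolation=cv2.INTER_CUBIC)
cv2.imwrite('pics/crop.png',np.vstack([np.hstack([c(t,190,197),c(t,287,220)]),np.hstack([c(s,362,175),c(s,277,233)])]))"
```

```text
(no output)
```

View pics/crop.png

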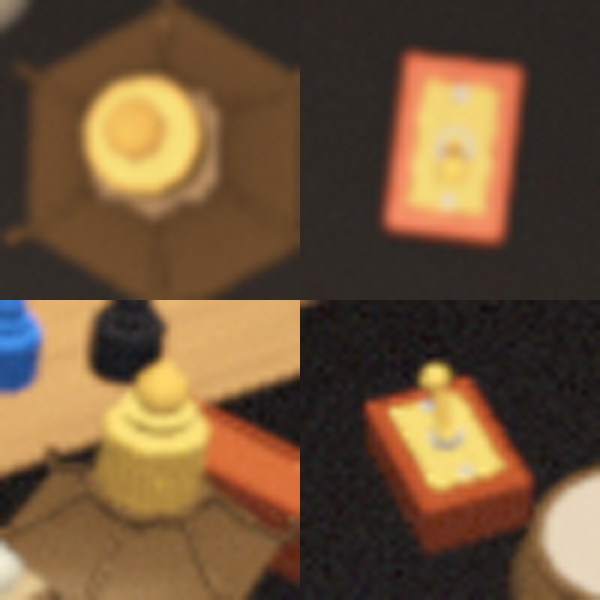

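In the crops, the target cap's drum is centred at about (188.8,194.3) in the top view. The toggle ball is at (287.5,222.2) in the top view and (274.5,220.8) in the scene view, against a box centre at (287.7,219.6). I'll triangulate these.

```bash
python3 -c "
from h import *
t=load('top0');s=load('scene0')
T=lambda a,b,u,v:(u+a/6,v+b/6)
print('ball',tri((t,287.5,222.2),(s,274.5,220.8)))
cs=[(405,50),(525,65),(505,245),(383,230)]
P=np.array([onz(t,262+(a-300)/6,195+b/6,.0495) for a,b in cs]);print('box',P.mean(0),P)
x=(P[0]+P[1]-P[2]-P[3])/2; print('boxyaw',np.degrees(np.arctan2(x[1],x[0])),np.linalg.norm(x))
# jewel centre: top (133,127), scene jewel (162,386)
print('jewel',tri((t,165+133/6,172+127/6),(s,337+162/6,150+86/6)))
# drum top rim circle: top (143,134); scene drum top ellipse centre ~ (157,422)
print('drumtop',tri((t,165+143/6,172+134/6),(s,337+157/6,150+122/6)), onz(t,165+143/6,172+134/6,.204))
for n,(u,v),z in [('vaseL',(157,164),.12),('bulbbox',(199,243),.03),('twin',(380,178),.22),('stick',(132,232),.06),('censer',(281,168),.09),('figure',(268,118),.18)]: print(n,onz(t,u,v,z))
"
```

```text
ball (array([ 0.48912407, -0.02022229,  0.08032501]), [np.float64(0.000673328220079946), np.float64(0.0006733282200799158)])
box [ 0.49924068 -0.02241915  0.0495    ] [[ 0.54546534  0.00092499  0.0495    ]
 [ 0.53835935 -0.05587107  0.0495    ]
 [ 0.45304588 -0.04606077  0.0495    ]
 [ 0.46009215  0.01133024  0.0495    ]]
boxyaw -6.754453369414144 0.08593981205697536
jewel (array([0.54919861, 0.23654702, 0.22306849]), [np.float64(0.00034506565539191514), np.float64(0.0003450656553919159)])
drumtop (array([0.54940643, 0.23583792, 0.20328031]), [np.float64(0.0008729456207337893), np.float64(0.0008729456207337351)]) [0.54878311 0.23499731 0.204     ]
vaseL [0.64518969 0.33804182 0.12      ]
bulbbox [0.43350758 0.23090389 0.03      ]
twin [ 0.58896522 -0.2529727   0.22      ]
stick [0.46236205 0.41763188 0.06      ]
censer [ 0.63955743 -0.00281916  0.09      ]
figure [0.75685306 0.032867   0.18      ]
```

The lever's ball lies 10 mm on the robot side of the pivot, so the switch is already off. The cap axis is at about (0.549, 0.2355) and the seat is at z≈0.168. I'll raise the arm, spin, and go over to it.

Emit:
drive_tool([
  {"z": -0.5, "spin": -1, "claw": 1},
  {"z": -0.5, "spin": -1, "claw": 1},
  {"z": -0.5, "spin": -1, "claw": 1},
  {"z": -0.5, "spin": -1, "claw": 1},
  {"z": -0.5, "spin": -1, "claw": 1},
  {"z": -0.3, "spin": -1, "claw": 1},
  {"claw": 1},
])

```text
validation failed for argument at $.pl...
```

Emit:
drive_tool([
  {"x": 1, "claw": 1},
  {"x": 1, "claw": 1},
  {"x": 1, "claw": 1},
  {"x": 1, "claw": 1},
  {"x": 1, "claw": 1},
  {"x": 1, "claw": 1},
  {"x": 1, "claw": 1},
  {"x": 1, "claw": 1},
  {"x": 1, "claw": 1},
  {"x": 1, "claw": 1},
  {"x": 1, "claw": 1},
  {"x": 1, "claw": 1},
])

```text
validation failed for argument at $.pl...
```

Emit:
drive_tool([
  {"x": 1, "claw": 1},
  {"x": 1, "claw": 1},
  {"x": 1, "claw": 1},
  {"x": 1, "claw": 1},
  {"x": 1, "claw": 1},
  {"x": 1, "claw": 1},
  {"x": 1, "claw": 1},
  {"x": 1, "claw": 1},
  {"x": 0.5, "claw": 1},
  {"claw": 1},
  {"claw": 1},
])

```text
validation failed for argument at $.pl...
```

Emit:
drive_tool([
  {"x": 0.0, "y": 0.0, "z": -0.5, "spin": -1.0, "claw": 1.0},
  {"x": 0.0, "y": 0.0, "z": -0.5, "spin": -1.0, "claw": 1.0},
  {"x": 0.0, "y": 0.0, "z": -0.5, "spin": -1.0, "claw": 1.0},
  {"x": 0.0, "y": 0.0, "z": -0.5, "spin": -1.0, "claw": 1.0},
  {"x": 0.0, "y": 0.0, "z": -0.5, "spin": -1.0, "claw": 1.0},
  {"x": 0.0, "y": 0.0, "z": -0.3, "spin": -1.0, "claw": 1.0},
])

```text
time: 0.7
tcp_pos: [0.1344, -0.5333, 0.3425]
orientation: [3.141, 0.0, 1.09]
contact_force: [-0.2, 0.7, -0.3]
gripper_width: 0.0876
grip_force: 0.0
```

Emit:
drive_tool([
  {"x": 1.0, "y": 0.0, "z": 0.0, "spin": 0.0, "claw": 1.0},
  {"x": 1.0, "y": 0.0, "z": 0.0, "spin": 0.0, "claw": 1.0},
  {"x": 1.0, "y": 0.0, "z": 0.0, "spin": 0.0, "claw": 1.0},
  {"x": 1.0, "y": 0.0, "z": 0.0, "spin": 0.0, "claw": 1.0},
  {"x": 1.0, "y": 0.0, "z": 0.0, "spin": 0.0, "claw": 1.0},
  {"x": 1.0, "y": 0.0, "z": 0.0, "spin": 0.0, "claw": 1.0},
  {"x": 1.0, "y": 0.0, "z": 0.0, "spin": 0.0, "claw": 1.0},
  {"x": 1.0, "y": 0.0, "z": 0.0, "spin": 0.0, "claw": 1.0},
  {"x": 1.0, "y": 0.0, "z": 0.0, "spin": 0.0, "claw": 1.0},
  {"x": 1.0, "y": 0.0, "z": 0.0, "spin": 0.0, "claw": 1.0},
  {"x": 1.0, "y": 0.0, "z": 0.0, "spin": 0.0, "claw": 1.0},
  {"x": 1.0, "y": 0.0, "z": 0.0, "spin": 0.0, "claw": 1.0},
])

```text
time: 1.9
tcp_pos: [0.3029, -0.2138, 0.3416]
orientation: [-3.141, -0.0, 1.084]
contact_force: [0.6, -1.0, -1.1]
gripper_width: 0.0877
grip_force: 0.0
```

Emit:
drive_tool([
  {"x": 1.0, "y": 0.0, "z": 0.0, "spin": 0.0, "claw": 1.0},
  {"x": 1.0, "y": 0.0, "z": 0.0, "spin": 0.0, "claw": 1.0},
  {"x": 1.0, "y": 0.0, "z": 0.0, "spin": 0.0, "claw": 1.0},
  {"x": 1.0, "y": 0.0, "z": 0.0, "spin": 0.0, "claw": 1.0},
  {"x": 1.0, "y": 0.0, "z": 0.0, "spin": 0.0, "claw": 1.0},
  {"x": 1.0, "y": 0.0, "z": 0.0, "spin": 0.0, "claw": 1.0},
  {"x": 1.0, "y": 0.0, "z": 0.0, "spin": 0.0, "claw": 1.0},
  {"x": 1.0, "y": 0.0, "z": 0.0, "spin": 0.0, "claw": 1.0},
  {"x": 0.5, "y": 0.0, "z": 0.0, "spin": 0.0, "claw": 1.0},
  {"x": 0.0, "y": 0.0, "z": 0.0, "spin": 0.0, "claw": 1.0},
])

```text
time: 2.9
tcp_pos: [0.422, 0.0116, 0.3414]
orientation: [-3.141, 0.0, 1.087]
contact_force: [1.0, 0.0, -0.4]
gripper_width: 0.0884
grip_force: 0.0
```

```bash
python3 -c "
from h import *
d=grab('wrist','w1');grab('scene','s1');print(readout.sense()['tcp_pos'],readout.sense()['joints'])
for p in [(.549,.2355,.204),(.549,.2355,.239),(.489,-.02,.08),(.4335,.231,.03)]: print(p,proj(d,p))"
```

```text
[0.42148775 0.01020895 0.34152334] [-2.58069929e-01  9.56282494e-02  1.44436963e+00 -2.56259137e-04
  1.60230720e+00  2.27509804e-01]
(0.549, 0.2355, 0.204) [ 291.51789494 -237.31474788]
(0.549, 0.2355, 0.239) [ 294.09575897 -306.09332462]
(0.489, -0.02, 0.08) [347.61647415 179.02439149]
(0.4335, 0.231, 0.03) [189.58833312 -14.9020285 ]
```

View pics/w1.png

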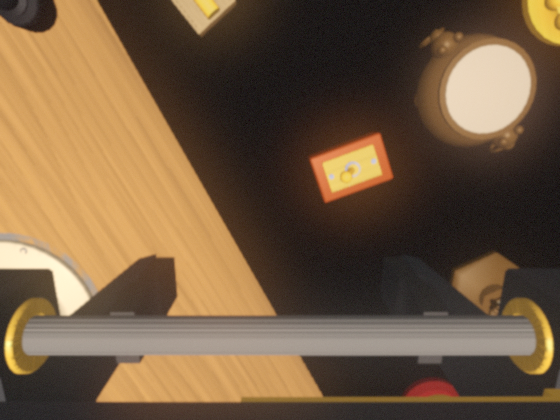

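The wrist view shows the ball at about (347,177) and the plate centre at (352,168). The ball matches its triangulated point and lies on the robot's side, so the switch is off. Next I'll move nearer for a wrist look at the cap.

Emit:
drive_tool([
  {"x": 1.0, "y": 0.0, "z": 0.0, "spin": 0.0, "claw": 1.0},
  {"x": 1.0, "y": 0.0, "z": 0.0, "spin": 0.0, "claw": 1.0},
  {"x": 1.0, "y": 0.0, "z": 0.0, "spin": 0.0, "claw": 1.0},
  {"x": 1.0, "y": 0.25, "z": 0.0, "spin": 0.0, "claw": 1.0},
  {"x": 1.0, "y": 0.0, "z": 0.0, "spin": 0.0, "claw": 1.0},
  {"x": 0.0, "y": 0.0, "z": 0.0, "spin": 0.0, "claw": 1.0},
])

```text
time: 3.6
tcp_pos: [0.4994, 0.1403, 0.3411]
orientation: [-3.141, 0.0, 1.086]
contact_force: [-0.7, 0.1, -0.7]
gripper_width: 0.0881
grip_force: 0.0
```

```bash
python3 -c "
from h import *
d=grab('wrist','w2');print(readout.sense()['tcp_pos'])
for p in [(.549,.2355,.204),(.549,.2355,.239)]: print(p,proj(d,p))"
```

```text
[0.49872655 0.13924866 0.34125515]
(0.549, 0.2355, 0.204) [276.03718162  53.44381229]
(0.549, 0.2355, 0.239) [275.66592444  43.56959286]
```

View pics/w2.png

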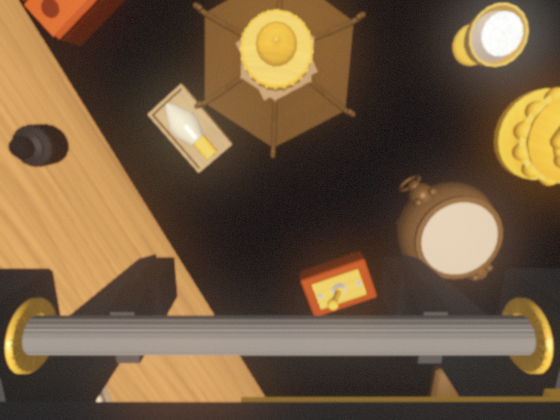

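The wrist view shows the cap's drum rim centred at about (276.5,49.5) and the jewel at about (277,42). I'll refine the position with all three views.

```bash
python3 -c "
from h import *
t=load('top0');s=load('scene0');w=load('w2')
print('drum',tri((t,188.8,194.3),(s,363.2,170.3),(w,276.5,49)), onz(w,276.5,49,.204))
print('jewel',tri((t,187.2,193.2),(s,364,164.3),(w,277,42.5)))
print('jw',tri((t,187.2,193.2),(w,277,42.5)),onz(w,277,42.5,.230))
"
```

```text
drum (array([0.5497975 , 0.23658282, 0.20337281]), [np.float64(0.0015947637731114506), np.float64(0.0001661066169249501), np.float64(0.0014540450883414944)]) [0.55052991 0.2377444  0.204     ]
jewel (array([0.5498642 , 0.23693557, 0.22341153]), [np.float64(0.0012677137713166002), np.float64(0.00041803656153079706), np.float64(0.0016751498210024055)])
jw (array([0.55392792, 0.2426075 , 0.18854388]), [np.float64(0.000837307176906744), np.float64(0.000837307176906746)]) [0.55062729 0.23703424 0.23      ]
```

Emit:
drive_tool([
  {"x": 1.0, "y": 0.0, "z": 0.0, "spin": 0.0, "claw": 1.0},
  {"x": 1.0, "y": 0.0, "z": 0.0, "spin": 0.0, "claw": 1.0},
  {"x": 1.0, "y": 0.0, "z": 0.0, "spin": 0.0, "claw": 1.0},
  {"x": 0.68, "y": 0.0, "z": 0.0, "spin": 0.0, "claw": 1.0},
  {"x": 0.0, "y": 0.0, "z": 1.0, "spin": 0.0, "claw": 1.0},
  {"x": 0.0, "y": 0.0, "z": 1.0, "spin": 0.0, "claw": 1.0},
  {"x": 0.0, "y": 0.0, "z": 0.0, "spin": 0.0, "claw": 1.0},
])

```text
time: 4.35
tcp_pos: [0.5489, 0.2351, 0.2784]
orientation: [-3.136, 0.005, 1.083]
contact_force: [-0.9, 0.4, -0.1]
gripper_width: 0.088
grip_force: 0.0
```

Emit:
drive_tool([
  {"x": 0.0, "y": 0.0, "z": 0.6, "spin": 0.0, "claw": 1.0},
  {"x": 0.0, "y": 0.0, "z": 0.6, "spin": 0.0, "claw": 1.0},
  {"x": 0.0, "y": 0.0, "z": 0.6, "spin": 0.0, "claw": 1.0},
  {"x": 0.0, "y": 0.0, "z": 0.5, "spin": 0.0, "claw": 1.0},
  {"x": 0.0, "y": 0.0, "z": 0.4, "spin": 0.0, "claw": 1.0},
  {"x": 0.0, "y": 0.0, "z": 0.1, "spin": 0.0, "claw": 1.0},
  {"x": 0.0, "y": 0.0, "z": 0.0, "spin": 0.0, "claw": 1.0},
])

```text
time: 5.05
tcp_pos: [0.5503, 0.2367, 0.1984]
orientation: [3.141, -0.0, 1.084]
contact_force: [0.2, -0.3, 1.1]
gripper_width: 0.0882
grip_force: 0.0
```

```bash
python3 -c "
from h import *
r=readout.sense();print(r['tcp_pos'],r['contact_force'],r['joints'])
s=grab('scene','s2')['image'];cv2.imwrite('pics/s2c.png',cv2.resize(s[110:230,280:440],(800,600),interpolation=cv2.INTER_CUBIC))"
```

```text
[0.55033729 0.23666492 0.19841592] [ 0.23880829 -0.31828834  1.07787726] [ 2.08728305e-01  5.11801631e-01  1.25358397e+00 -4.63868087e-05
  1.37566160e+00  6.95525517e-01]
```

View pics/s2c.png

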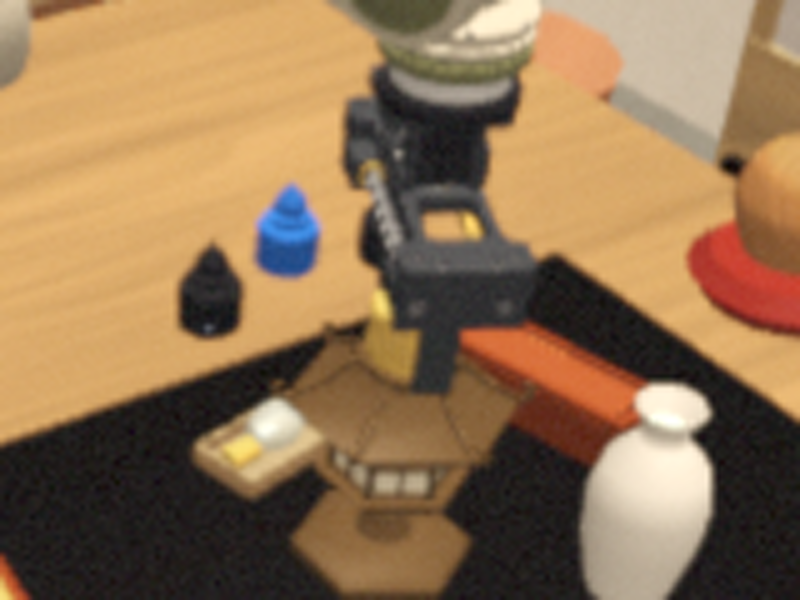

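The crop shows the cap between the fingers (near (395,340)) with the tips clear of the roof. Now I'll grip.

Emit:
drive_tool([
  {"x": 0.0, "y": 0.0, "z": 0.0, "spin": 0.0, "claw": 0.3},
  {"x": 0.0, "y": 0.0, "z": 0.0, "spin": 0.0, "claw": 0.3},
  {"x": 0.0, "y": 0.0, "z": 0.0, "spin": 0.0, "claw": 0.3},
  {"x": 0.0, "y": 0.0, "z": 0.0, "spin": 0.0, "claw": 0.3},
  {"x": 0.0, "y": 0.0, "z": 0.0, "spin": 0.0, "claw": 0.3},
  {"x": 0.0, "y": 0.0, "z": 0.0, "spin": 0.0, "claw": 0.3},
  {"x": 0.0, "y": 0.0, "z": 0.0, "spin": 0.0, "claw": 0.3},
  {"x": 0.0, "y": 0.0, "z": 0.0, "spin": 0.0, "claw": 0.3},
], newtons=25)

```text
time: 5.9
tcp_pos: [0.55, 0.2372, 0.1978]
orientation: [-3.141, -0.0, 1.085]
contact_force: [-1.2, 0.8, 0.9]
gripper_width: 0.0469
grip_force: 25.0
```

Emit:
drive_tool([
  {"x": 0.0, "y": 0.0, "z": 0.0, "spin": -0.4, "claw": 0.3},
  {"x": 0.0, "y": 0.0, "z": 0.0, "spin": -0.4, "claw": 0.3},
  {"x": 0.0, "y": 0.0, "z": 0.0, "spin": -0.4, "claw": 0.3},
  {"x": 0.0, "y": 0.0, "z": 0.0, "spin": 0.0, "claw": 0.3},
])

```text
time: 6.3
tcp_pos: [0.5502, 0.2371, 0.1978]
orientation: [3.141, -0.0, 1.253]
contact_force: [0.1, 0.4, 0.9]
gripper_width: 0.0474
grip_force: 25.0
```

```bash
python3 -c "
from h import *
r=readout.sense();print(r['moment'],r['contact_force'],r['orientation'],r['joint_torque'][5])"
```

```text
[-0.11055666 -0.11180768 -0.00797672] [0.05780131 0.41178342 0.91929773] [ 3.14123919e+00 -8.77960752e-05  1.25255175e+00] -0.5689209513366222
```

Joint 6 shows 0.57 Nm, which may be the tight stop. I'll go back and try the other way to compare.

Emit:
drive_tool([
  {"x": 0.0, "y": 0.0, "z": 0.0, "spin": 0.4, "claw": 0.3},
  {"x": 0.0, "y": 0.0, "z": 0.0, "spin": 0.4, "claw": 0.3},
  {"x": 0.0, "y": 0.0, "z": 0.0, "spin": 0.4, "claw": 0.3},
  {"x": 0.0, "y": 0.0, "z": 0.0, "spin": 0.4, "claw": 0.3},
  {"x": 0.0, "y": 0.0, "z": 0.0, "spin": 0.4, "claw": 0.3},
  {"x": 0.0, "y": 0.0, "z": 0.0, "spin": 0.4, "claw": 0.3},
  {"x": 0.0, "y": 0.0, "z": 0.0, "spin": 0.0, "claw": 0.3},
])

```text
time: 7.0
tcp_pos: [0.5495, 0.2373, 0.1978]
orientation: [-3.141, 0.001, 0.916]
contact_force: [-4.9, -0.4, 3.3]
gripper_width: 0.0471
grip_force: 25.0
```

```bash
python3 -c "
from h import *
r=readout.sense();print(r['moment'],r['contact_force'],r['orientation'],r['joint_torque'][5])"
```

```text
[0.02862193 0.7698878  0.64174748] [-4.93699934 -0.41291716  3.32494549] [-3.14057421e+00  9.23889998e-04  9.16439345e-01] 1.2171027436852455
```

Clockwise is resisted (0.64 Nm at the wrist) and counter-clockwise is free (about 0), so counter-clockwise loosens it. I'll turn 64° that way.

Emit:
drive_tool([
  {"x": 0.0, "y": 0.0, "z": 0.0, "spin": -0.8, "claw": 0.3},
  {"x": 0.0, "y": 0.0, "z": 0.0, "spin": -0.8, "claw": 0.3},
  {"x": 0.0, "y": 0.0, "z": 0.0, "spin": -0.8, "claw": 0.3},
  {"x": 0.0, "y": 0.0, "z": 0.0, "spin": -0.8, "claw": 0.3},
  {"x": 0.0, "y": 0.0, "z": 0.0, "spin": -0.8, "claw": 0.3},
  {"x": 0.0, "y": 0.0, "z": 0.0, "spin": -0.8, "claw": 0.3},
  {"x": 0.0, "y": 0.0, "z": 0.0, "spin": -0.8, "claw": 0.3},
  {"x": 0.0, "y": 0.0, "z": 0.0, "spin": -0.8, "claw": 0.3},
  {"x": 0.0, "y": 0.0, "z": 0.0, "spin": -0.8, "claw": 0.3},
  {"x": 0.0, "y": 0.0, "z": 0.0, "spin": -0.8, "claw": 0.3},
  {"x": 0.0, "y": 0.0, "z": 0.0, "spin": 0.0, "claw": 0.3},
  {"x": 0.0, "y": 0.0, "z": 0.0, "spin": 0.0, "claw": 0.3},
], newtons=30)

```text
time: 8.2
tcp_pos: [0.5501, 0.2371, 0.1978]
orientation: [3.141, 0.0, 2.031]
contact_force: [-1.0, 0.2, 1.8]
gripper_width: 0.047
grip_force: 30.0
```

```bash
python3 -c "
from h import *
r=readout.sense();print(r['moment'],r['contact_force'],r['orientation'],r['joint_torque'][5],r['joints'])"
```

```text
[0.03208641 0.08419782 0.07674461] [-1.04683992  0.22142381  1.8145446 ] [3.14144678e+00 8.25804623e-05 2.03111387e+00] -0.09891920490190387 [ 2.09482343e-01  5.12421397e-01  1.25432841e+00 -4.46451802e-05
  1.37468104e+00 -2.50826515e-01]
```

It turned freely with no stop. Now a gentle lift, watching the force.

Emit:
drive_tool([
  {"x": 0.0, "y": 0.0, "z": -0.1, "spin": 0.0, "claw": 0.3},
  {"x": 0.0, "y": 0.0, "z": -0.1, "spin": 0.0, "claw": 0.3},
  {"x": 0.0, "y": 0.0, "z": -0.1, "spin": 0.0, "claw": 0.3},
  {"x": 0.0, "y": 0.0, "z": 0.0, "spin": 0.0, "claw": 0.3},
])

```text
time: 8.6
tcp_pos: [0.5501, 0.2371, 0.2072]
orientation: [3.141, 0.0, 2.034]
contact_force: [-0.5, 0.2, -0.2]
gripper_width: 0.047
grip_force: 30.0
```

The force is about -1.2 N, which is the cap's weight, so it came free. I'll lift to about 95 mm above the seat.

Emit:
drive_tool([
  {"x": 0.0, "y": 0.0, "z": -0.3, "spin": 0.0, "claw": 0.3},
  {"x": 0.0, "y": 0.0, "z": -0.3, "spin": 0.0, "claw": 0.3},
  {"x": 0.0, "y": 0.0, "z": -0.5, "spin": 0.0, "claw": 0.3},
  {"x": 0.0, "y": 0.0, "z": -0.5, "spin": 0.0, "claw": 0.3},
  {"x": 0.0, "y": 0.0, "z": -0.5, "spin": 0.0, "claw": 0.3},
  {"x": 0.0, "y": 0.0, "z": -0.5, "spin": 0.0, "claw": 0.3},
  {"x": 0.0, "y": 0.0, "z": -0.3, "spin": 0.0, "claw": 0.3},
  {"x": 0.0, "y": 0.0, "z": 0.0, "spin": 0.0, "claw": 0.3},
  {"x": 0.0, "y": 0.0, "z": 0.0, "spin": 0.0, "claw": 0.3},
  {"x": 0.0, "y": 0.0, "z": 0.0, "spin": 0.0, "claw": 0.3},
])

```text
time: 9.6
tcp_pos: [0.5499, 0.2371, 0.293]
orientation: [-3.14, -0.0, 2.034]
contact_force: [-0.3, 0.2, -1.3]
gripper_width: 0.047
grip_force: 30.0
```

```bash
python3 -c "
from h import *
r=readout.sense();print(r['tcp_pos'],r['contact_force'],r['grip_force'],r['gripper_width'])
s=grab('scene','s3')['image'];cv2.imwrite('pics/s3c.png',cv2.resize(s[95:275,240:480],(800,600),interpolation=cv2.INTER_CUBIC))"
```

```text
[0.54989121 0.23705669 0.29297407] [-0.28187635  0.15752706 -1.32950659] 30.000305101275444 0.04702487483227106
```

View pics/s3c.png

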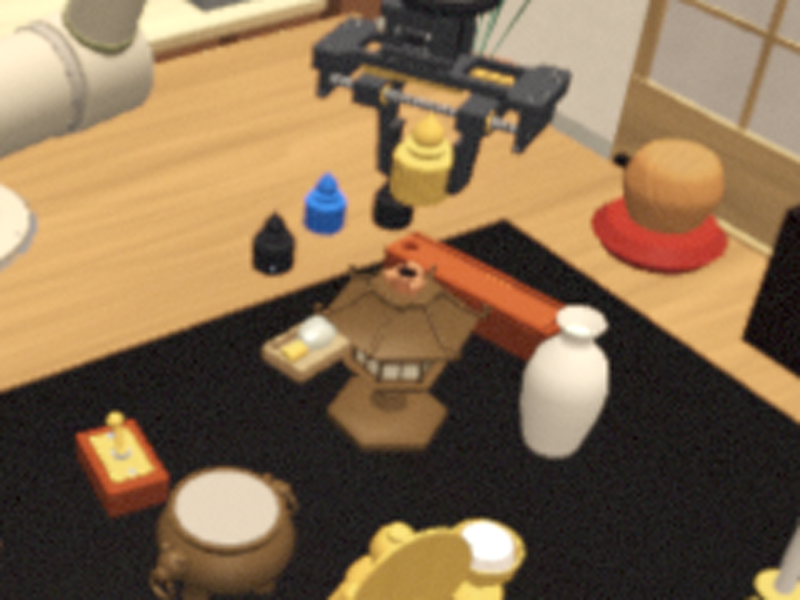

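The cap is held upright at about (422,165), well above the bare neck at (405,275). The switch is still off and nothing else looks disturbed.

```bash
python3 -c "
from rig import sign_off
print(sign_off())"
```

```text
the job is handed in; nothing more can be done
None
```

The job is handed in: the switch was already off, the cap unscrewed counter-clockwise (right-handed thread), and it is held upright about 95 mm above its seat, with nothing else seen to have moved.

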